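Knock the stuck tube blanks out of a swing-over nest tray

TASK

Two square-tube blanks are stuck in the pockets of the hinged nest tray. Swing the tray by its bar right over until it hangs upside down above the steel pan and let it fall hard onto its stop, again if need be, so that both blanks are knocked out into the pan without being picked out; then swing the empty tray back and press it down past its spring catches until it is fully home. Leave the blanks lying in the pan, and leave the other things on the bench where they are.

Things in the scene. Friction and masses are not known exactly. Their poses are not given: they have to be found in the camera images.
- fixture: Fixed swing-over fixture: grey base plate 190 (x) x 262 (y) x 8 mm with two dark hinge posts. Origin on the worktop under the hinge axis, midway between the posts. Its x axis runs along the hinge axis, 72 mm above the worktop. On its +y side lies the aluminium nest tray, mouth up; on its -y side an open steel pan. Spring-catch housings 68 mm high stand at x = +-84, y = 100 mm. Place and yaw vary.
- tray (a joint): Hinge angle of the nest tray about the fixture's +x axis, rad: 0 = fully home on the +y side, mouth up; pi/2 = upright; pi = upside down on its stop above the pan. It swings freely; loaded, it balances at about 1.85 and falls to either side from there. About 12 N up at the bar unlatches it; lowered gently it rests on its catches at 0.1 rad, and a press of 6 N or more on the bar clicks it home.
- tray_mid (a point): Middle of the tray's mouth, 73 mm from the hinge axis; turns with it. The tray (0.7 kg) spans 30 to 117 mm from the axis, 132 mm along it, 41 mm deep; two nests parallel to the axis lie 52 and 95 mm from it. Keeper flaps on stiff hinges hold each blank with a little over its weight: slow inverting leaves it in; each free fall of 0.7 rad or more onto the stop opens them more; 1 to 3 falls do.
- tray_bar (a point): Middle of the tray's straight steel bar handle, 10 mm thick, 95 mm clear length, parallel to the hinge axis and 178 mm from it, in the plane of the hinge axis and the tray's mouth (so at angle q it is at y = 178 cos q, z = 72 + 178 sin q mm in the fixture frame). About 56 mm clear between bar and tray. The point turns with the tray.
- pan_floor (a point): Middle of the floor of the fixed open steel pan, 11 mm above the worktop; inside 160 (x) x 106 (y) mm, rim 30 mm above the worktop; its middle is 77 mm from the hinge axis on the fixture's -y side.
- tube_long: Grey square-tube blank 25 x 25 x 110 mm, about 0.2 kg, long axis = its y; origin at the middle of its underside as it lies in the home tray (35 mm above the worktop there). Starts in either pocket. Its origin is at the upper side when it is turned over.
- tube_short: Grey square-tube blank 25 x 25 x 90 mm, about 0.18 kg, long axis = its y; origin at the middle of its underside as it lies in the home tray. Starts in the other pocket.
- big_tube: Bystander: larger square-tube offcut 32 x 160 x 32 mm lying in front of the fixture; origin at the middle of its underside, long axis = y.
- small_carton: Bystander: small brown carton 65 x 70 x 55 mm to the right of the pan; origin at the middle of its underside.
- key: Bystander: black hex key 30 x 88 x 6 mm lying behind the fixture; origin at the middle of its underside.
- bin_tray: Bystander: dark parts tray 77 x 152 x 43 mm at the back left; origin at the middle of its underside.
- tall_carton: Bystander: brown carton 67 x 75 x 80 mm at the left; origin at the middle of its underside.
- gauge: Bystander: plug gauge 12 x 98 x 12 mm lying at the front right; origin at the middle of its underside.
Mind the look-alikes: they are no part of the job. What is shaped like the tube_long but green is not meant.

How it is judged:
By the outcome, as a careful person would: the job done as asked, in the order asked, and still so for the second after the job is handed in, with the robot touching nothing.
It also fails if it takes over 61 s, if anything falls off the work surface, if the arm or the gripper's body presses on something with over 40 N, if the wrist force passes 120 N, or if a joint passes its speed limit or range.

ROBOT

A 6-joint arm with a two-finger parallel gripper is mounted at the origin on a cart in front of the work surface, level with it; the furniture and walls round the work are solid. World frame = base frame: x ahead of the robot, y to its left, z up, the work surface at z = 0. Lengths are in mm, angles in rad, forces in N, time in s.
With the tool pointing down it reaches from about 325 to 775 mm from the base axis. Payload 5.5 kg.
Tool frame: the origin (TCP) lies on the centre line of the jaws, within the pads' length; the fingertips stand 19 mm ahead of it and the grasp point (between the pads) is the TCP (robot.finger_overhang is the distance from the TCP to the fingertips, in mm); z points along the fingers, x is the direction in which the jaws open and shut, and the axes are right-handed (so a half turn about z gives the same grasp; the last joint's range is limited). The gripper opens to 88 mm and grips with 3 to 60 N. Pads are 20 mm wide; open, the fingers measure 115 mm over their backs; the gripper's body (75 mm by 178 mm) begins 61 mm behind the grasp point.
Start: joints at [-1.305, 0.091, 1.231, -0, 1.82, -0.057], TCP at [190.334, -569.025, 241.631] pointing down, gripper open.
Joint ranges: [-2.87, 2.87], [-0.86, 2.18], [0.17, 2.46], [-1.51, 4.65], [0.06, 2.69], [-2.65, 2.65]. Speed limits (rad/s): [2.57, 2.57, 3.01, 3.14, 3.14, 3.14].

INTERFACE

Orientations are given as [roll, pitch, yaw] about the fixed x, y, z axes, in that order (R = Rz(yaw) Ry(pitch) Rx(roll)).
In Python, from cell import robot, viewer, spotter gives the robot as it stands.
- The arm moves only by the tool servo_tool, never from a script. Its arguments are lists of equal length, an entry for each row: "grip": the gripper command: -1 is shut, 1 is fully open, values between are in proportion; "linear": the shift along the world's x, y, z in m, a list of three; "delta_rot": the turn, a rotation vector about the world's x, y, z in rad, a list of three. A call has 1 to 8 rows; each row is the pose to reach, as a shift and turn from the pose commanded when the call began; what a row does not reach only later rows make up. A row lasts 1/10 s, in which the tool goes at most 50 mm and 8.59 degrees, less where a joint would pass 70% of its speed; a pose out of reach is approached as far as the arm can. A call with a gripper value outside its range is refused whole. The fingers move at their own pace and stop on an object; "force" is the grip in N (left out, the last holds). Time passes only in rows, so rows that repeat a pose let the fingers close. It gives the time, the measured TCP pose, the force and the opening at its end, in the units of the state.
- robot.get_obs(): the state, without advancing time (a new reading comes with each control period).
- viewer.camera(name): name is "scene" or "top"; returns a dict with "pixels" (420x560x3 uint8, red, green, blue), "camera_matrix" (3x3 intrinsics, pixels), "dist" ([k1, k2, p1, p2, k3] as OpenCV has them; the pictures are not rectified), "position" and "orientation" of the camera in the world. Camera axes: x right, y up, looking along -z (the intrinsics and any distortion apply to the point x, -y, -z); pixel columns grow to the right and rows downward; lengths in mm; the calibration is good to about 2 mm. A picture is of the moment at which its call begins. There is no depth.
- robot.finish_job(): hands the job in, once; it reports no verdict.
Trained networks look in a picture, given as the dict that the camera call returned (one of the last four; its "shot" number tells which), for a name from the list of things; names that differ only in an ending like _2 or _b are one class to them, and where a whole thing is asked for, a point or a joint stands for the part that bears it (a point fixed in the world has none). Each returns a list of dicts, best first, with "confidence" (0 to 1); they miss things now and then, are a little off and sometimes report something else, mostly with a low value. They report only what shows in the picture. A call takes as long as a camera call. They do not tell look-alikes from the thing itself.
- spotter.boxes_of(picture, query): "centre" ([row, column] in pixels, amid what is visible of it).
- spotter.outline_of(picture, query): "region" (420x560 bool, what is visible of it) and "centre" ([row, column] in pixels, amid what is visible of it).
The state is a dict: "clock": time; "qpos": joint angles; "dq": joint speeds; "joint_torque": joint torques, N m; "tcp_pos": TCP position; "tool_rot": TCP orientation; "force": force on the tool from outside, world axes, zero at the start; "torque": the same for the moment, N m; "opening": opening from 0.0 (shut) to 1.0 (fully open).
Only numpy, scipy, OpenCV 4.12 (cv2) and the standard library are available. Lean on these libraries where they do the work, as an engineer would, in place of code of your own. Each camera call takes 0.05 s, during which the arm holds its last target.

## Working session

There is one attempt and no reset: what is moved stays moved. The work goes in short steps, Python scripts to look and compute and a tool call to move; the robot and the scene stay as the last step left them, time stands still between calls to the robot, and variables do not carry over. Pictures are saved under pics/ and viewed, and the job is handed in when it is done.

Besides the shell and the picture viewer there is one more tool, called after ">>>" as a command line: name --argument value ..., lists and objects as JSON in quotes. servo_tool: Moves the arm, as the interface text tells. Its arguments: {"type":"object","properties":{"grip":{"type":"array","items":{"type":"number"}},"linear":{"type":"array","items":{"type":"array","items":{"type":"number"}}},"delta_rot":{"type":"array","items":{"type":"array","items":{"type":"number"}}},"force":{"type":"number"}},"required":["grip","linear","delta_rot"]}

```bash
mkdir -p pics; ls; cat > h.py <<'E'
import numpy as np, cv2
from scipy.spatial.transform import Rotation as R
from cell import robot, viewer, spotter
def save(p,n): cv2.imwrite('pics/'+n, p['pixels'][:,:,::-1])
E
python3 - <<'E'
from h import *
for n in ['scene','top']:
    p=viewer.camera(n); save(p,n+'0.png')
    print({k:v for k,v in p.items() if k!='pixels'})
    for q in ['fixture','tray','tray_bar','tube_long','tube_short','big_tube','small_carton','key','bin_tray','tall_carton','gauge','pan_floor']:
        try: print(q,[(np.round(d['centre']),round(d['confidence'],2)) for d in spotter.boxes_of(p,q)][:3])
        except Exception as e: print(q,e)
print(robot.get_obs())
E
```

```text
pics
{'camera_matrix': array([[493.4266358 ,   0.        , 275.50961458],
       [  0.        , 493.4266358 , 213.41351486],
       [  0.        ,   0.        ,   1.        ]]), 'dist': array([0.02040843, 0.        , 0.        , 0.        , 0.        ]), 'position': array([-577.40125516, -978.23238981,  992.43600599]), 'orientation': array([ 1.00193976, -0.02444415, -0.82957253]), 'shot': 1}
fixture [(array([235., 300.]), 0.9), (array([216., 286.]), 0.68)]
tray [(array([218., 284.]), 0.81)]
tray_bar [(array([216., 286.]), 0.79)]
tube_long [(array([200., 267.]), 0.53), (array([206., 236.]), 0.48), (array([222., 294.]), 0.43)]
tube_short []
big_tube []
small_carton [(array([275., 379.]), 0.57), (array([175., 225.]), 0.36)]
key []
bin_tray [(array([174., 222.]), 0.91)]
tall_carton [(array([185., 203.]), 0.57)]
gauge [(array([301., 319.]), 0.65)]
pan_floor [(array([234., 301.]), 0.96)]
{'camera_matrix': array([[458.91086593,   0.        , 282.52427079],
       [  0.        , 458.91086593, 215.47466288],
       [  0.        ,   0.        ,   1.        ]]), 'dist': array([0.05293672, 0.   
[... 663 characters left out ...]
02., 320.]), 0.8)]
{'clock': 1.3, 'qpos': array([-1.30466571e+00,  9.11073307e-02,  1.23065989e+00,  3.11472010e-05,
        1.81977924e+00, -5.66905029e-02]), 'dq': array([ 1.95973124e-05, -8.78200268e-04,  7.26118214e-04,  7.16747687e-04,
        4.66676746e-04,  1.68956486e-03]), 'joint_torque': array([-4.35594411e-04, -4.46191549e+01, -4.06503439e+01,  6.96717273e-02,
        1.96042674e-02,  6.26341603e-06]), 'tcp_pos': array([ 190.36788853, -569.03428606,  241.64949115]), 'tool_rot': array([-3.14156513e+00, -4.78307925e-05, -1.24796753e+00]), 'force': array([-0.37864718, -0.06937137, -0.57574832]), 'torque': array([-0.01991915,  0.01014874, -0.01231778]), 'opening': 0.9968190996244335}
```

View images.

```bash
python3 - <<'E'
import cv2
a=cv2.imread('pics/scene0.png'); b=cv2.imread('pics/top0.png')
cv2.imwrite('pics/scene0c.png',cv2.resize(a[130:330,170:430],None,fx=3,fy=3,interpolation=cv2.INTER_CUBIC))
cv2.imwrite('pics/top0c.png',cv2.resize(b[110:290,220:450],None,fx=3.4,fy=3.3,interpolation=cv2.INTER_CUBIC))
E
```

```text
(no output)
```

View pics/scene0c.png

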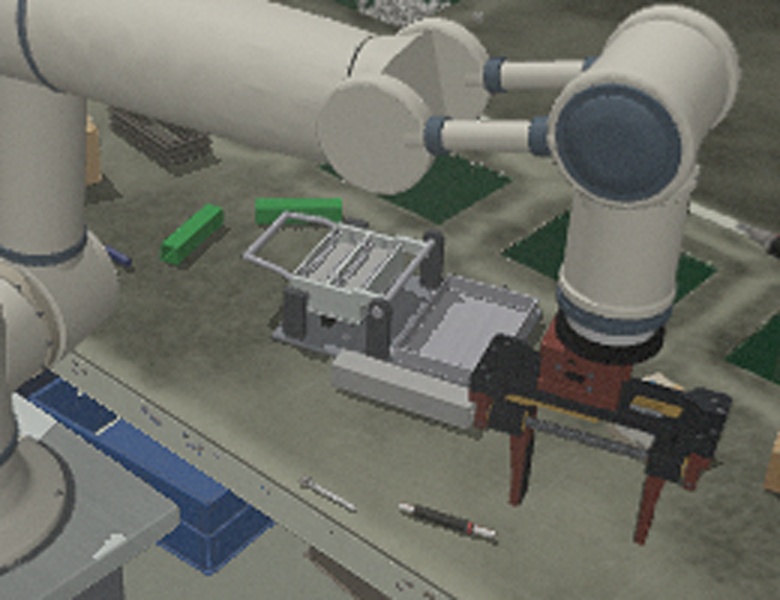

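View pics/top0.png

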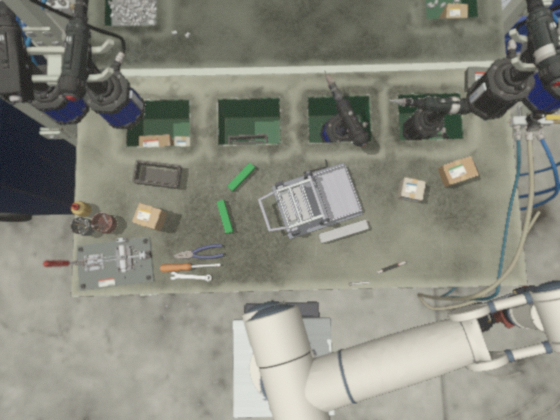

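View pics/top0c.png

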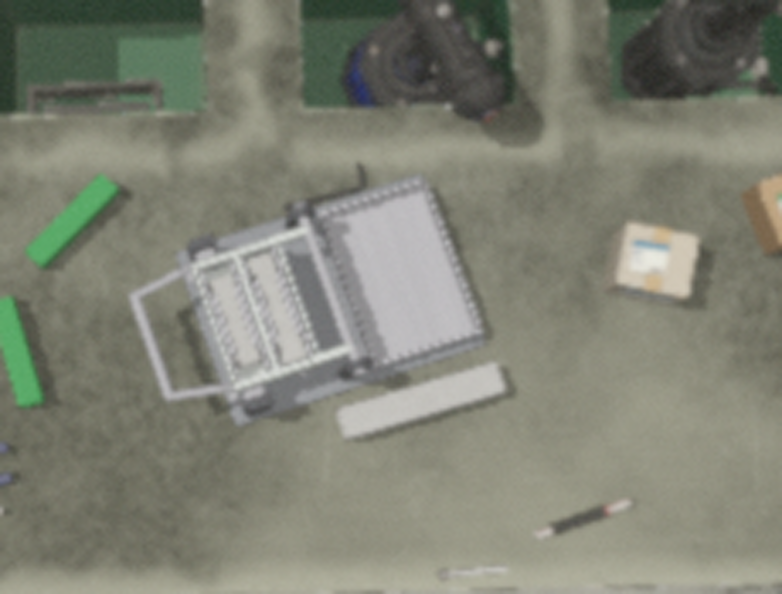

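View pics/scene0.png

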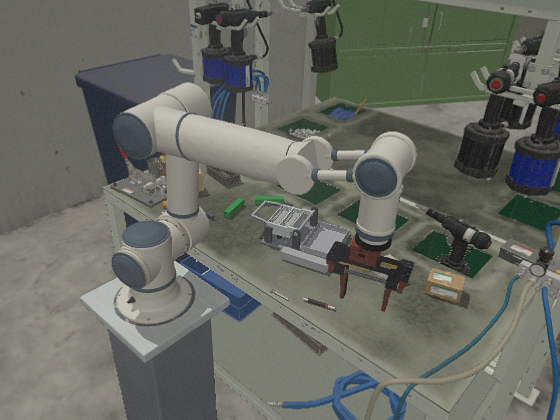

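```bash
cat >> h.py <<'E'
CAM={'scene':dict(K=np.array([[493.4266358,0,275.50961458],[0,493.4266358,213.41351486],[0,0,1]]),k1=0.02040843,pos=np.array([-577.40125516,-978.23238981,992.43600599]),rpy=[1.00193976,-0.02444415,-0.82957253]),
'top':dict(K=np.array([[458.91086593,0,282.52427079],[0,458.91086593,215.47466288],[0,0,1]]),k1=0.05293672,pos=np.array([271.81375431,-4.10880974,1534.96050128]),rpy=[0.14144083,-0.00176726,-1.59509413])}
def proj(cam,P):
    c=CAM[cam]; Rm=R.from_euler('xyz',c['rpy']).as_matrix()
    X=(np.asarray(P,float).reshape(-1,3)-c['pos'])@Rm
    X=X*[1,-1,-1]
    return cv2.projectPoints(X,np.zeros(3),np.zeros(3),c['K'],np.array([c['k1'],0,0,0,0]))[0].reshape(-1,2)
def fix(f,P):
    P=np.asarray(P,float).reshape(-1,3); c,s=np.cos(f[2]),np.sin(f[2])
    return np.c_[f[0]+c*P[:,0]-s*P[:,1], f[1]+s*P[:,0]+c*P[:,1], P[:,2]]
def tray(q,x,r,h=0): # r along mouth plane from the axis, h normal (mouth side +)
    return [x, r*np.cos(q)-h*np.sin(q), 72+r*np.sin(q)+h*np.cos(q)]
def draw(img,cam,f,q=0.,s=1,o=(0,0)):
    def pl(pts,col,closed=True):
        u=(proj(cam,fix(f,pts))-o)*s
        cv2.polylines(img,[np.round(u).astype(int)],closed,col,1,cv2.LINE_AA)
    pl([[a*80,-77+b*53,30] for a,b in[(-1,-1),(1,-1),(1,1),(-1,1)]],(0,0,255))
    pl([[a*95,b*131,8] for a,b in[(-1,-1),(1,-1),(1,1),(-1,1)]],(255,0,0))
    pl([[-84,100,68],[84,100,68]],(255,255,0),False)
    pl([[-90,0,72],[90,0,72]],(0,255,255),False)
    pl([tray(q,a*66,r) for a,r in[(-1,30),(1,30),(1,117),(-1,117)]],(0,255,0))
    pl([tray(q,a*52,r) for a,r in[(-1,117),(-1,178),(1,178),(1,117)]],(255,0,255),False)
E
cat > fit.py <<'E'
from h import *
from scipy.optimize import least_squares
b=lambda x,y:(220+x/3.4,110+y/3.3)
s=lambda x,y:(170+x/3,130+y/3)
obs=[('top',[-52,178,72],b(170,398)),('top',[52,178,72],b(133,296)),('top',[80,-130,30],b(423,182)),('top',[-80,-130,30],b(484,333)),
('scene',[-52,178,72],s(247,256)),('scene',[52,178,72],s(288,214))]
def r(f): return np.concatenate([(proj(c,fix(f,P))[0]-np.array(u)) for c,P,u in obs])
x=least_squares(r,[450,-50,0.27]).x
print(x, r(x).round(1))
a=cv2.imread('pics/scene0.png'); t=cv2.imread('pics/top0.png')
A=cv2.resize(a[170:290,230:370],None,fx=5,fy=5,interpolation=cv2.INTER_CUBIC); draw(A,'scene',x,0,5,(230-.4,170-.4))
T=cv2.resize(t[150:250,250:370],None,fx=6,fy=6,interpolation=cv2.INTER_CUBIC); draw(T,'top',x,0,6,(250-.4,150-.4))
cv2.imwrite('pics/fs.png',A);cv2.imwrite('pics/ft.png',T)
E
python3 fit.py
```

```text
[ 5.35887119e+02 -1.26140055e+02  2.97763152e-01] [ 0.2 -0.6  1.1 -0.   0.9  0.3 -0.9 -0.8 -0.8 -0.2 -1.  -0.1]
```

View pics/ft.png

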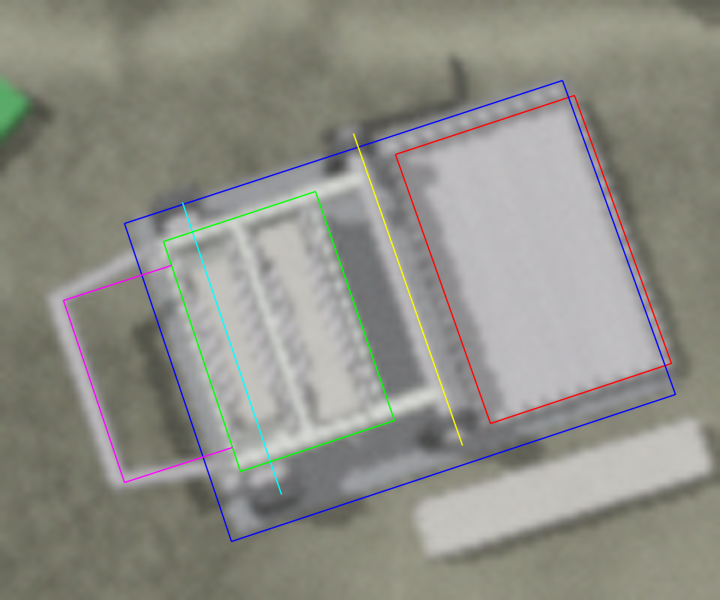

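View pics/fs.png

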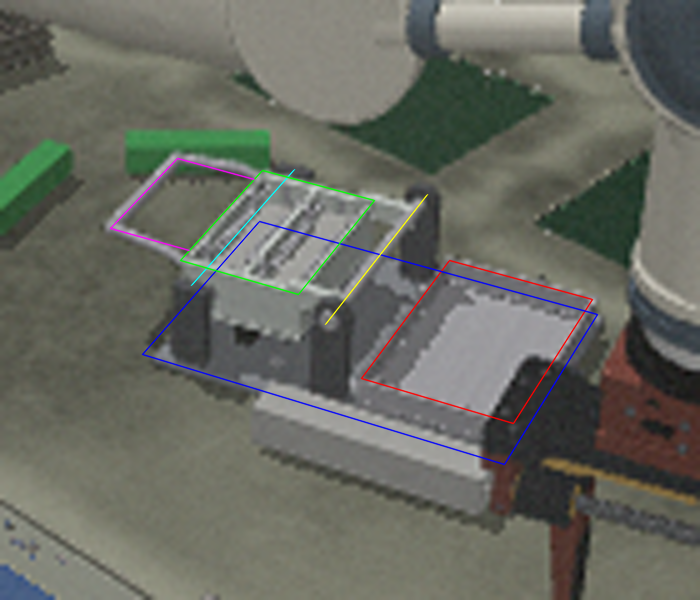

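```bash
cat > fit2.py <<'E'
from h import *
from scipy.optimize import least_squares
b=lambda x,y:(250-.4+x/6,150-.4+y/6)
s=lambda x,y:(230-.4+x/5,170-.4+y/5)
T=[b(116,483),b(54,297)]; S=[s(110,226),s(178,156)]
for i in range(2):
    g=lambda P: np.r_[proj('top',P)[0]-T[i],proj('scene',P)[0]-S[i]]
    o=least_squares(g,[500,50,72]); print(o.x.round(1),o.fun.round(2))
E
python3 fit2.py
python3 - <<'E'
import cv2
a=cv2.imread('pics/scene0.png'); t=cv2.imread('pics/top0.png')
cv2.imwrite('pics/bt.png',cv2.resize(t[185:240,250:320],None,fx=11,fy=10,interpolation=cv2.INTER_NEAREST))
cv2.imwrite('pics/bs.png',cv2.resize(a[195:250,245:320],None,fx=10,fy=10,interpolation=cv2.INTER_NEAREST))
E
```

```text
[434.9  31.9  71.3] [ 0.32 -0.36 -0.52  0.04]
[536.6  63.5  70.5] [ 0.27 -0.3  -0.44  0.04]
```

View pics/bt.png

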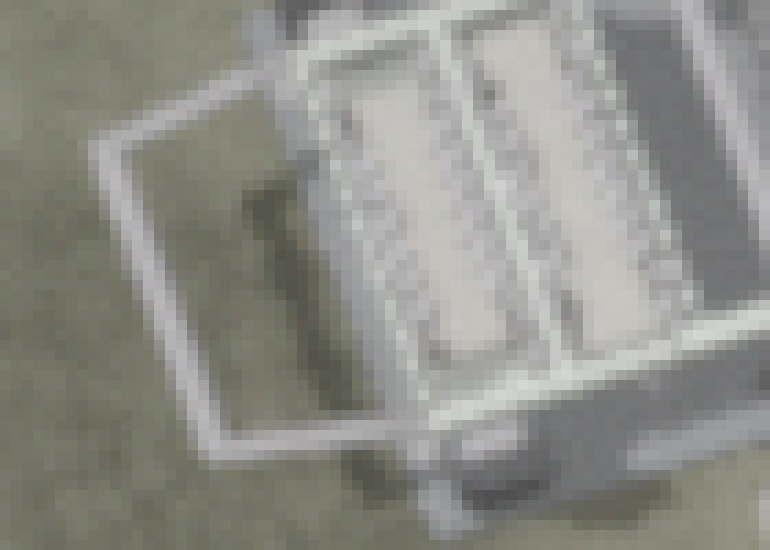

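View pics/bs.png

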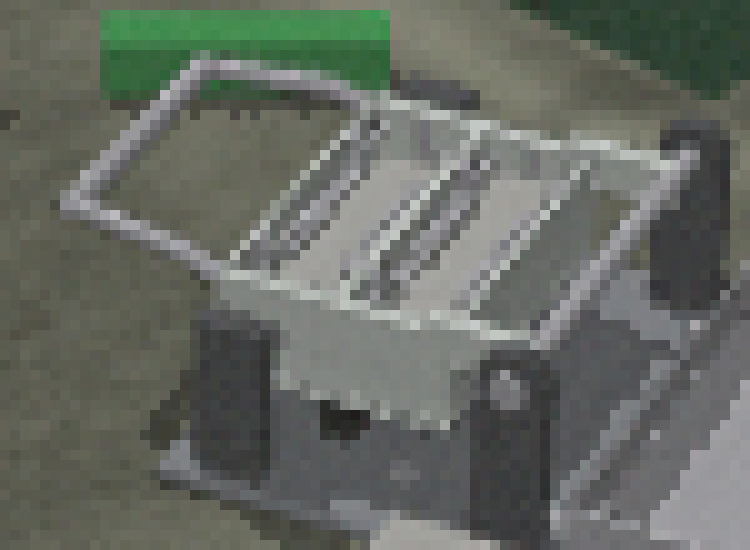

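>>> servo_tool --grip '[0,0,0,0,0,0,0,0]' --linear '[[0.02,0.045,0],[0.04,0.09,0],[0.06,0.13,0],[0.08,0.175,0],[0.1,0.22,0],[0.12,0.26,0],[0.14,0.305,0],[0.16,0.35,0]]' --delta_rot '[[0,0,0],[0,0,0],[0,0,0],[0,0,0],[0,0,-0.01],[0,0,-0.02],[0,0,-0.023],[0,0,-0.023]]' --force 40

```text
clock: 2.1
tcp_pos: [350.6, -217.3, 241.8]
tool_rot: [-3.141, -0.001, -1.272]
force: [0.1, -0.4, 1.0]
opening: 0.501
```

>>> servo_tool --grip '[0,0,0,0,0,0,0,0]' --linear '[[0.02,0.04,0],[0.04,0.08,0],[0.06,0.12,0],[0.08,0.16,0],[0.1,0.2,-0.02],[0.12,0.24,-0.06],[0.135,0.266,-0.1],[0.135,0.266,-0.12]]' --delta_rot '[[0,0,0],[0,0,0],[0,0,0],[0,0,0],[0,0,0],[0,0,0],[0,0,0],[0,0,0]]'

```text
clock: 2.9
tcp_pos: [485.3, 49.8, 118.9]
tool_rot: [3.14, 0.001, -1.268]
force: [-0.3, -0.4, 0.2]
opening: 0.495
```

```bash
python3 - <<'E'
from h import *
o=robot.get_obs(); print(o['clock'],o['tcp_pos'],o['tool_rot'],o['force'])
p=viewer.camera('scene'); save(p,'s1.png')
f=[537.5,-123.5,.3]
A=cv2.resize(p['pixels'][150:270,210:350,::-1],None,fx=5,fy=5,interpolation=cv2.INTER_CUBIC); draw(A,'scene',f,0,5,(210-.4,150-.4)); cv2.imwrite('pics/s1c.png',A)
p=viewer.camera('top'); save(p,'t1.png')
A=cv2.resize(p['pixels'][150:250,240:360,::-1],None,fx=6,fy=6,interpolation=cv2.INTER_CUBIC); draw(A,'top',f,0,6,(240-.4,150-.4)); cv2.imwrite('pics/t1c.png',A)
E
```

```text
2.9 [485.28394675  49.83922218 118.91866194] [ 3.13997461e+00  1.48487782e-03 -1.26750629e+00] [-0.25713646 -0.38025814  0.237071  ]
```

View pics/s1c.png

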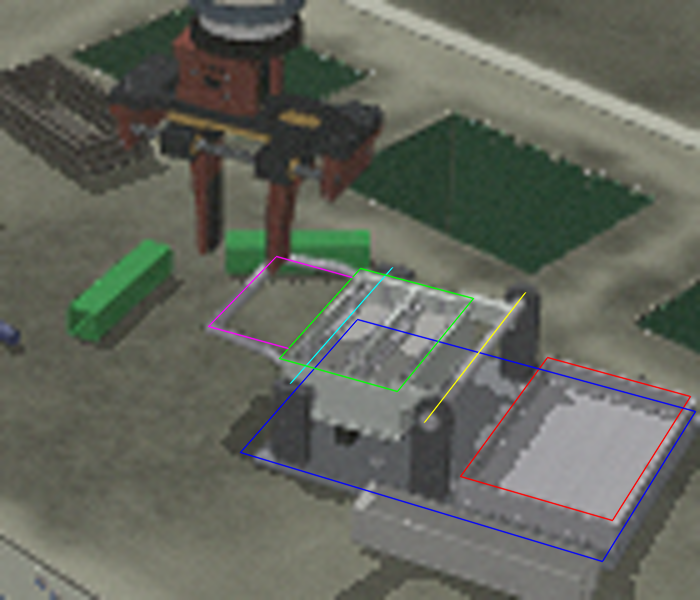

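View pics/t1c.png

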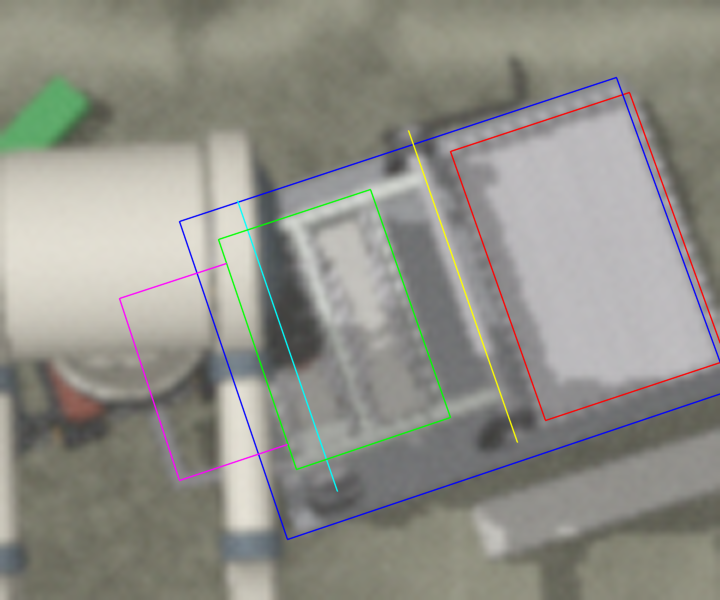

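>>> servo_tool --grip '[0,0,0,-1,-1,-1,-1,-1]' --linear '[[0,0,-0.025],[0,-0.002,-0.049],[0,-0.002,-0.049],[0,-0.002,-0.049],[0,-0.002,-0.049],[0,-0.002,-0.049],[0,-0.002,-0.049],[0,-0.002,-0.049]]' --delta_rot '[[0,0,0],[0,0,0],[0,0,0],[0,0,0],[0,0,0],[0,0,0],[0,0,0],[0,0,0]]' --force 40

```text
clock: 3.8
tcp_pos: [485.2, 47.2, 73.8]
tool_rot: [-3.14, 0.005, -1.27]
force: [-1.7, 6.2, 3.2]
opening: 0.101
```

```bash
python3 - <<'E'
import numpy as np
e=np.array([-.2955,.9553])
for q in np.arange(0,3.2,.1):
    d=178*(np.cos(q)-1); print(round(q,2),(d*e).round(0),round(178*np.sin(q)))
E
```

```text
0.0 [-0.  0.] 0
0.1 [ 0. -1.] 18
0.2 [ 1. -3.] 35
0.3 [ 2. -8.] 53
0.4 [  4. -13.] 69
0.5 [  6. -21.] 85
0.6 [  9. -30.] 101
0.7 [ 12. -40.] 115
0.8 [ 16. -52.] 128
0.9 [ 20. -64.] 139
1.0 [ 24. -78.] 150
1.1 [ 29. -93.] 159
1.2 [  34. -108.] 166
1.3 [  39. -125.] 172
1.4 [  44. -141.] 175
1.5 [  49. -158.] 178
1.6 [  54. -175.] 178
1.7 [  59. -192.] 177
1.8 [  65. -209.] 173
1.9 [  70. -225.] 168
2.0 [  74. -241.] 162
2.1 [  79. -256.] 154
2.2 [  84. -270.] 144
2.3 [  88. -283.] 133
2.4 [  91. -295.] 120
2.5 [  95. -306.] 107
2.6 [  98. -316.] 92
2.7 [ 100. -324.] 76
2.8 [ 102. -330.] 60
2.9 [ 104. -335.] 43
3.0 [ 105. -338.] 25
3.1 [ 105. -340.] 7
```

>>> servo_tool --grip '[-1,-1,-1,-1,-1,-1,-1,-1]' --linear '[[0,0,0.005],[0,-0.001,0.012],[0,-0.001,0.018],[0.001,-0.002,0.026],[0.001,-0.003,0.035],[0.002,-0.005,0.044],[0.002,-0.008,0.053],[0.002,-0.008,0.053]]' --delta_rot '[[0,0,0],[0,0,0],[0,0,0],[0,0,0],[0,0,0],[0,0,0],[0,0,0],[0,0,0]]'

```text
clock: 4.6
tcp_pos: [487.4, 39.8, 126.6]
tool_rot: [-3.139, 0.006, -1.269]
force: [0.5, 10.4, -2.6]
opening: 0.099
```

>>> servo_tool --grip '[-1,-1,-1,-1,-1,-1,-1,-1]' --linear '[[0.002,-0.004,0.016],[0.004,-0.012,0.032],[0.007,-0.021,0.048],[0.01,-0.031,0.062],[0.014,-0.043,0.075],[0.018,-0.055,0.086],[0.022,-0.069,0.097],[0.022,-0.069,0.097]]' --delta_rot '[[0,0,0],[0,0,0],[0,0,0],[0,0,0],[0,0,0],[0,0,0],[0,0,0],[0,0,0]]'

```text
clock: 5.4
tcp_pos: [509.4, -30.3, 227.4]
tool_rot: [-3.137, 0.003, -1.269]
force: [-7.8, 11.5, 13.6]
opening: 0.1
```

```bash
python3 - <<'E'
from h import *
o=robot.get_obs(); print(o['clock'],o['tcp_pos'],o['force'],o['torque'])
p=viewer.camera('scene'); 
f=[537.5,-123.5,.3]
A=cv2.resize(p['pixels'][130:270,210:350,::-1],None,fx=4,fy=4,interpolation=cv2.INTER_CUBIC); B=A.copy(); draw(A,'scene',f,1.0,4,(210-.4,130-.4)); cv2.imwrite('pics/s2c.png',A)
E
```

```text
5.4 [509.44909654 -30.31931484 227.40629213] [-7.84916353 11.45406358 13.5914629 ] [ 2.02365717  1.23026439 -0.00317027]
```

View pics/s2c.png

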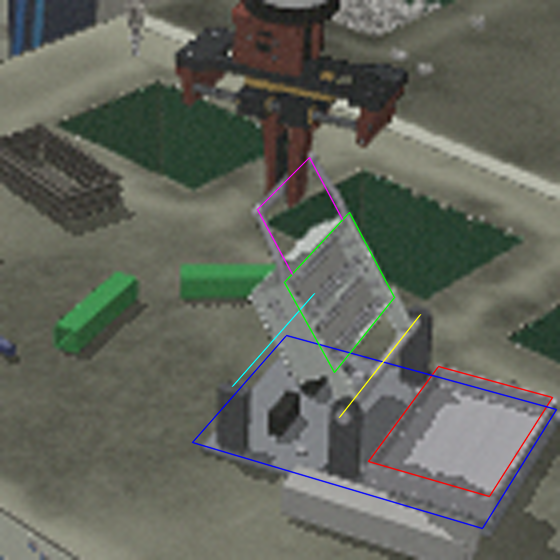

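>>> servo_tool --grip '[-1,-1,-1,-1,-1,-1,-1,-1]' --linear '[[0.005,-0.014,0.012],[0.01,-0.029,0.019],[0.015,-0.046,0.025],[0.02,-0.062,0.028],[0.025,-0.079,0.031],[0.03,-0.096,0.032],[0.035,-0.113,0.031],[0.041,-0.13,0.027]]' --delta_rot '[[0,0,0],[0,0,0],[0,0,0],[0,0,0],[0,0,0],[0,0,0],[0,0,0],[0,0,0]]'

```text
clock: 6.25
tcp_pos: [550.6, -163.6, 250.8]
tool_rot: [-3.141, -0.002, -1.271]
force: [-2.3, -0.8, 6.6]
opening: 0.104
```

>>> servo_tool --grip '[-1,-1,-0.6,-0.6,-0.6,-0.6,-0.6,-0.6]' --linear '[[0.005,-0.016,-0.005],[0.009,-0.032,-0.011],[0.009,-0.032,-0.011],[0.009,-0.032,0.035],[0.009,-0.032,0.06],[0.009,-0.032,0.06],[0.009,-0.032,0.06],[0.009,-0.032,0.06]]' --delta_rot '[[0,0,0],[0,0,0],[0,0,0],[0,0,0],[0,0,0],[0,0,0],[0,0,0],[0,0,0]]'

```text
clock: 7.05
tcp_pos: [559.1, -194.1, 307.4]
tool_rot: [3.139, 0.002, -1.271]
force: [-0.1, -0.1, -0.5]
opening: 0.198
```

```bash
python3 - <<'E'
from h import *
o=robot.get_obs(); print(o['clock'],o['tcp_pos'],o['force'],o['opening'])
f=[537.5,-123.5,.3]
for i in range(8): p=viewer.camera('scene')
save(p,'s3.png')
A=cv2.resize(p['pixels'][130:270,230:370,::-1],None,fx=4,fy=4,interpolation=cv2.INTER_CUBIC); cv2.imwrite('pics/s3c.png',A)
E
```

```text
7.05 [ 559.09971462 -194.05020877  307.3737365 ] [-0.08524328 -0.10357362 -0.45815111] 0.19777211905450107
```

View pics/s3c.png

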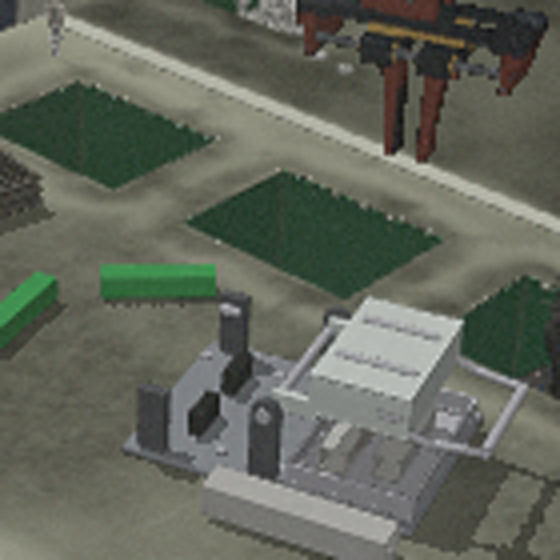

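```bash
python3 - <<'E'
from h import *
f=[537.5,-123.5,.3]
p=viewer.camera('scene'); save(p,'s4.png')
for q in ['tube_long','tube_short']:
    print(q,[(np.round(d['centre']),round(d['confidence'],2)) for d in spotter.boxes_of(p,q)])
A=cv2.resize(p['pixels'][205:265,285:365,::-1],None,fx=9,fy=9,interpolation=cv2.INTER_CUBIC); 
draw(A,'scene',f,np.pi,9,(285-.45,205-.45))
cv2.imwrite('pics/s4c.png',A)
E
```

```text
tube_long [(array([201., 267.]), 0.68), (array([206., 236.]), 0.6), (array([222., 324.]), 0.57)]
tube_short [(array([242., 326.]), 0.67)]
```

View pics/s4c.png

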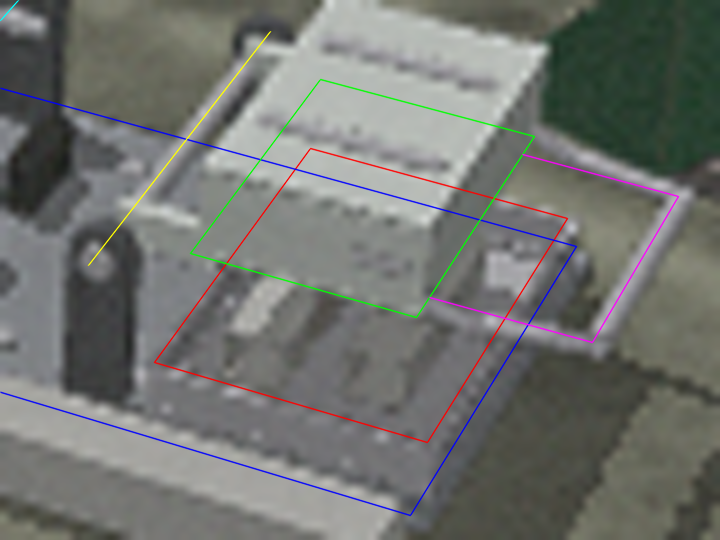

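```bash
python3 - <<'E'
from h import *
f=[537.5,-123.5,.3]
p=cv2.imread('pics/s4.png')
A=cv2.resize(p[215:265,285:365],None,fx=9,fy=9,interpolation=cv2.INTER_CUBIC);o=(285-.45,215-.45)
B=A.copy()
def box(y,L,z0,z1,col):
    for x in(-L/2,L/2):
        u=(proj('scene',fix(f,[[x,y-12.5,z0],[x,y+12.5,z0],[x,y+12.5,z1],[x,y-12.5,z1]]))-o)*9
        cv2.polylines(B,[np.round(u).astype(int)],True,col,1)
box(-52,110,11,36,(0,255,0)); box(-95,90,11,36,(0,0,255))
cv2.imwrite('pics/s4d.png',np.vstack([A,B])[:, :][:900] if 0 else B); cv2.imwrite('pics/s4e.png',A)
E
```

```text
(no output)
```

View pics/s4d.png

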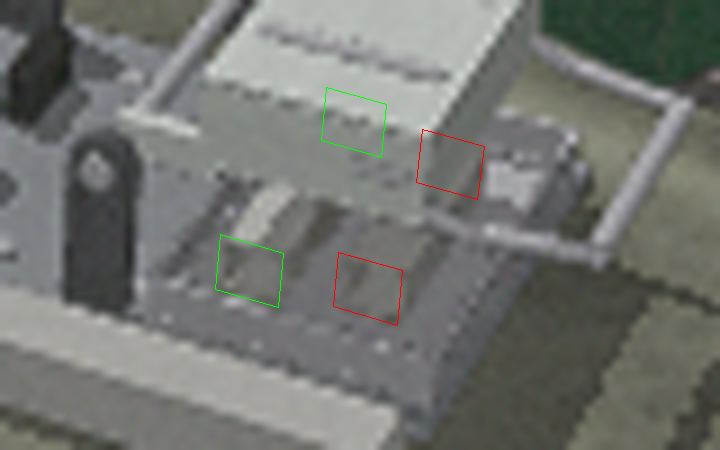

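View pics/s4e.png

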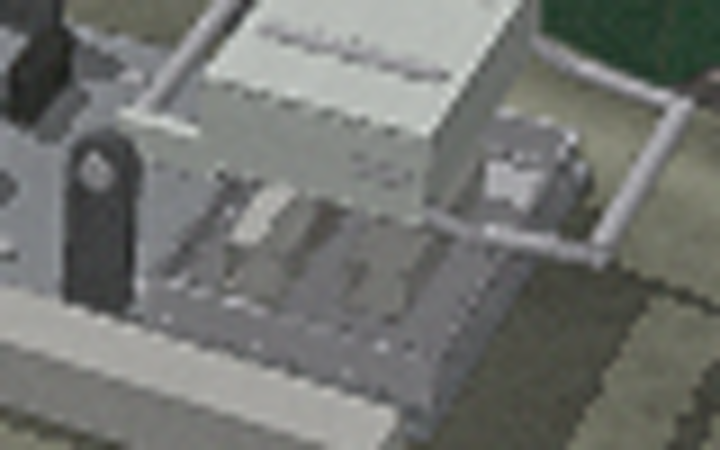

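>>> servo_tool --grip '[0,0,0,0,0,0,0,0]' --linear '[[0.012,-0.04,0],[0.024,-0.08,-0.02],[0.031,-0.101,-0.06],[0.031,-0.101,-0.1],[0.031,-0.101,-0.14],[0.031,-0.101,-0.18],[0.031,-0.101,-0.21],[0.031,-0.101,-0.234]]' --delta_rot '[[0,0,0],[0,0,0],[0,0,0],[0,0,0],[0,0,0],[0,0,0],[0,0,0],[0,0,0]]' --force 40

```text
clock: 8.4
tcp_pos: [589.4, -294.6, 72.7]
tool_rot: [3.14, 0.002, -1.271]
force: [0.0, 0.1, -0.1]
opening: 0.494
```

>>> servo_tool --grip '[-1,-1,-1,-1,-1]' --linear '[[0,0,0],[0,0,0],[0,0,0],[0,0,0],[0,0,0]]' --delta_rot '[[0,0,0],[0,0,0],[0,0,0],[0,0,0],[0,0,0]]'

```text
clock: 8.9
tcp_pos: [590.6, -292.9, 78.1]
tool_rot: [-3.14, 0.003, -1.27]
force: [-4.2, 7.5, 5.9]
opening: 0.108
```

>>> servo_tool --grip '[-1,-1,-1,-1,-1,-1,-1,-1]' --linear '[[0,0.003,0.015],[0,0.004,0.028],[-0.001,0.007,0.046],[-0.003,0.012,0.063],[-0.005,0.018,0.079],[-0.007,0.026,0.095],[-0.01,0.036,0.11],[-0.014,0.047,0.123]]' --delta_rot '[[0,0,0],[0,0,0],[0,0,0],[0,0,0],[0,0,0],[0,0,0],[0,0,0],[0,0,0]]'

```text
clock: 9.7
tcp_pos: [576.6, -248.4, 201.3]
tool_rot: [-3.139, -0.004, -1.272]
force: [4.6, -5.4, 0.7]
opening: 0.1
```

```bash
python3 - <<'E'
from h import *
f=[537.5,-123.5,.3]
o=robot.get_obs(); print(o['clock'],o['tcp_pos'],o['force'],o['opening'])
d=fix([0,0,-.3],[o['tcp_pos']-[537.5,-123.5,0]]); print(d)
p=viewer.camera('scene'); save(p,'s5.png')
A=cv2.resize(p['pixels'][150:265,240:370,::-1],None,fx=5,fy=5,interpolation=cv2.INTER_CUBIC)
cv2.imwrite('pics/s5c.png',A)
E
```

```text
9.7 [ 576.64768765 -248.37554069  201.30651856] [ 4.63882837 -5.38591794  0.69109528] 0.1003229128727777
[[   0.49596889 -130.86709337  201.30651856]]
```

View pics/s5c.png

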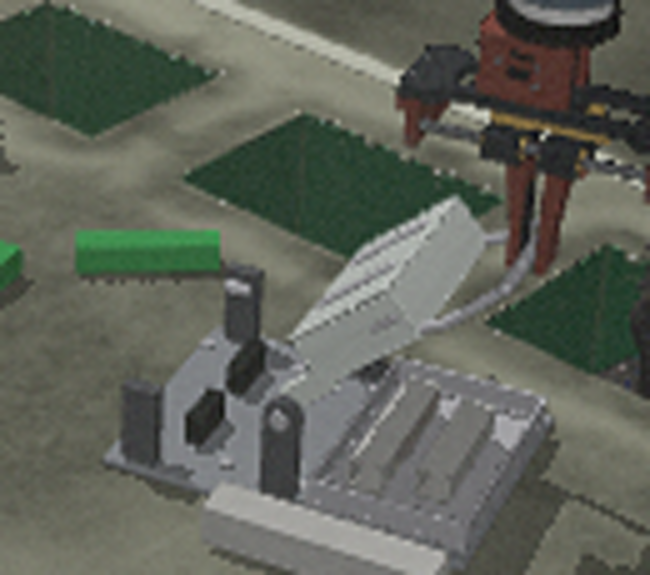

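>>> servo_tool --grip '[-1,-1,-1,-1,-1,-1,-1,-1]' --linear '[[-0.003,0.011,0.013],[-0.007,0.024,0.025],[-0.012,0.038,0.035],[-0.017,0.053,0.043],[-0.021,0.069,0.05],[-0.026,0.086,0.055],[-0.032,0.103,0.059],[-0.037,0.12,0.06]]' --delta_rot '[[0,0,0],[0,0,0],[0,0,0],[0,0,0],[0,0,0],[0,0,0],[0,0,0],[0,0,0]]'

```text
clock: 10.55
tcp_pos: [538.9, -126.2, 260.1]
tool_rot: [-3.14, -0.0, -1.27]
force: [0.2, -1.0, 4.9]
opening: 0.097
```

```bash
python3 - <<'E'
from h import *
o=robot.get_obs(); print(o['clock'],o['tcp_pos'],o['force'],o['opening'])
d=fix([0,0,-.3],[o['tcp_pos']-[537.5,-123.5,0]]); print(d)
p=viewer.camera('scene'); save(p,'s6.png')
A=cv2.resize(p['pixels'][150:265,240:370,::-1],None,fx=5,fy=5,interpolation=cv2.INTER_CUBIC)
cv2.imwrite('pics/s6c.png',A)
for q in np.arange(1.6,0,-.1):
    r=178*(np.cos(q)-np.cos(1.6)); print(round(q,1),np.round([-.2955*r,.9553*r,178*(np.sin(q)-np.sin(1.6))]))
E
```

```text
10.55 [ 538.85185801 -126.24627685  260.11552993] [ 0.2258929  -1.04021751  4.8915539 ] 0.0966967445236034
[[  0.47989899  -3.02311984 260.11552993]]
1.6 [-0.  0.  0.]
1.5 [-5. 17. -0.]
1.4 [-10.  34.  -3.]
1.3 [-16.  50.  -6.]
1.2 [-21.  67. -12.]
1.1 [-25.  82. -19.]
1.0 [-30.  97. -28.]
0.9 [-34. 111. -38.]
0.8 [-38. 123. -50.]
0.7 [-42. 135. -63.]
0.6 [-45. 145. -77.]
0.5 [-48. 154. -93.]
0.4 [ -50.  162. -109.]
0.3 [ -52.  167. -125.]
0.2 [ -53.  172. -143.]
0.1 [ -54.  174. -160.]
```

View pics/s6c.png

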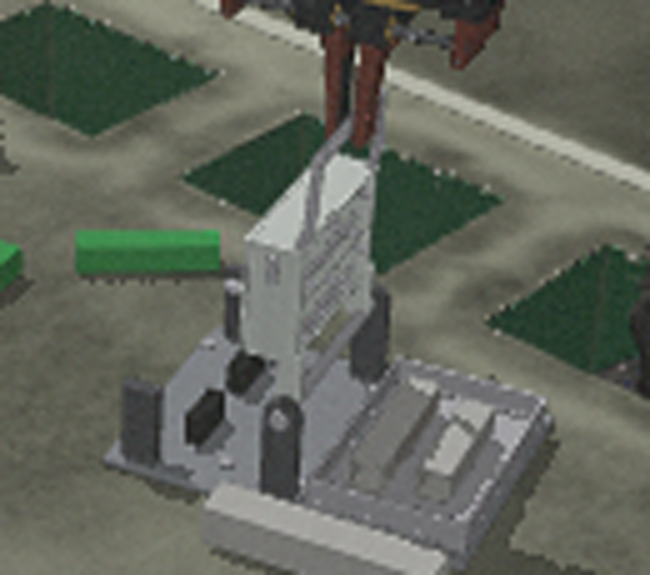

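>>> servo_tool --grip '[-1,-1,-1,-1,-1,-1,-1,-1]' --linear '[[-0.005,0.017,0],[-0.01,0.034,-0.003],[-0.016,0.05,-0.006],[-0.021,0.067,-0.012],[-0.025,0.082,-0.019],[-0.03,0.097,-0.028],[-0.034,0.111,-0.038],[-0.038,0.123,-0.05]]' --delta_rot '[[0,0,0],[0,0,0],[0,0,0],[0,0,0],[0,0,0],[0,0,0],[0,0,0],[0,0,0]]'

```text
clock: 11.4
tcp_pos: [500.7, -3.3, 207.0]
tool_rot: [3.14, 0.001, -1.27]
force: [3.0, 0.5, -1.5]
opening: 0.106
```

>>> servo_tool --grip '[-1,-1,-1,-1,-1,-1,-1,-1]' --linear '[[-0.004,0.012,-0.013],[-0.007,0.022,-0.027],[-0.01,0.031,-0.043],[-0.012,0.039,-0.059],[-0.014,0.044,-0.075],[-0.015,0.049,-0.093],[-0.016,0.051,-0.105],[-0.016,0.051,-0.11]]' --delta_rot '[[0,0,0],[0,0,0],[0,0,0],[0,0,0],[0,0,0],[0,0,0],[0,0,0],[0,0,0]]'

```text
clock: 12.2
tcp_pos: [485.2, 46.4, 98.0]
tool_rot: [-3.141, 0.0, -1.271]
force: [-1.6, 2.7, 11.2]
opening: 0.099
```

```bash
python3 - <<'E'
from h import *
o=robot.get_obs(); print(o['clock'],o['tcp_pos'],o['force'],o['opening'])
d=fix([0,0,-.3],[o['tcp_pos']-[537.5,-123.5,0]]); print(d)
p=viewer.camera('scene'); save(p,'s7.png')
A=cv2.resize(p['pixels'][150:265,230:360,::-1],None,fx=5,fy=5,interpolation=cv2.INTER_CUBIC)
draw(A,'scene',[537.5,-123.5,.3],0.1,5,(230-.4,150-.4))
cv2.imwrite('pics/s7c.png',A)
E
```

```text
12.2 [485.22124961  46.43729648  98.00046518] [-1.62812457  2.68899468 11.18254192] 0.09946966977123052
[[  0.27610712 177.79672732  98.00046518]]
```

View pics/s7c.png

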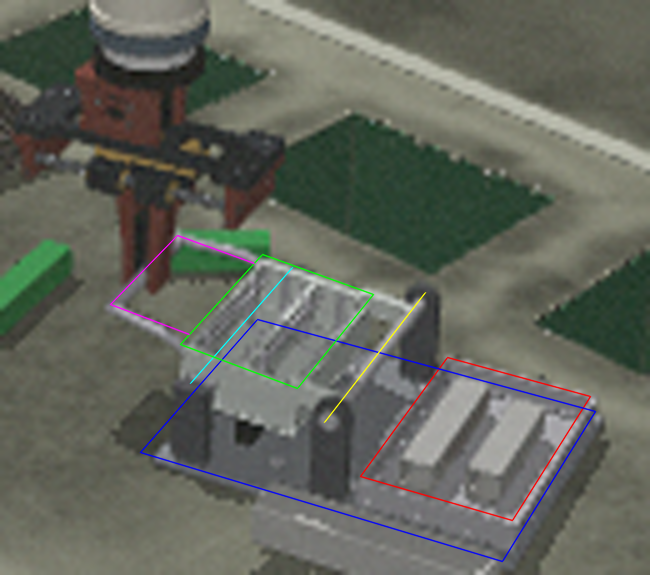

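>>> servo_tool --grip '[-1,-1,-1,-1,-1,-1]' --linear '[[0,0,-0.004],[0,0,-0.008],[0,0.001,-0.012],[0,0.001,-0.016],[0,0.001,-0.02],[0,0.001,-0.02]]' --delta_rot '[[0,0,0],[0,0,0],[0,0,0],[0,0,0],[0,0,0],[0,0,0]]'

```text
clock: 12.85
tcp_pos: [485.2, 47.2, 81.5]
tool_rot: [-3.141, 0.0, -1.271]
force: [-7.4, 1.1, 17.9]
opening: 0.105
```

>>> servo_tool --grip '[-1,-1,-1]' --linear '[[0,0,-0.003],[0,0,-0.006],[0,0,-0.006]]' --delta_rot '[[0,0,0],[0,0,0],[0,0,0]]'

```text
clock: 13.15
tcp_pos: [485.6, 47.3, 80.9]
tool_rot: [-3.138, -0.0, -1.271]
force: [-21.8, -0.1, 45.0]
opening: 0.1
```

>>> servo_tool --grip '[0,0,0,0,0,0]' --linear '[[0,0,0],[0,0,0],[0,0,0.01],[0,0,0.03],[0,0,0.06],[0,0,0.07]]' --delta_rot '[[0,0,0],[0,0,0],[0,0,0],[0,0,0],[0,0,0],[0,0,0]]'

```text
clock: 13.75
tcp_pos: [486.2, 46.9, 145.2]
tool_rot: [-3.139, -0.001, -1.271]
force: [0.5, 0.2, 1.0]
opening: 0.502
```

```bash
python3 - <<'E'
from h import *
o=robot.get_obs(); print(o['clock'],o['tcp_pos'],o['force'],o['opening'])
p=viewer.camera('scene'); save(p,'s8.png')
A=cv2.resize(p['pixels'][150:265,230:360,::-1],None,fx=5,fy=5,interpolation=cv2.INTER_CUBIC)
B=cv2.imread('pics/scene0.png')[195:250,245:320]
C=np.hstack([cv2.resize(B,None,fx=5,fy=5),cv2.resize(p['pixels'][195:250,245:320,::-1],None,fx=5,fy=5)])
draw(A,'scene',[537.5,-123.5,.3],0.,5,(230-.4,150-.4))
cv2.imwrite('pics/s8c.png',A);cv2.imwrite('pics/s8d.png',C)
E
```

```text
13.75 [486.17332438  46.91020937 145.20565889] [0.50014535 0.16051353 0.98803574] 0.501719361840351
```

View pics/s8c.png

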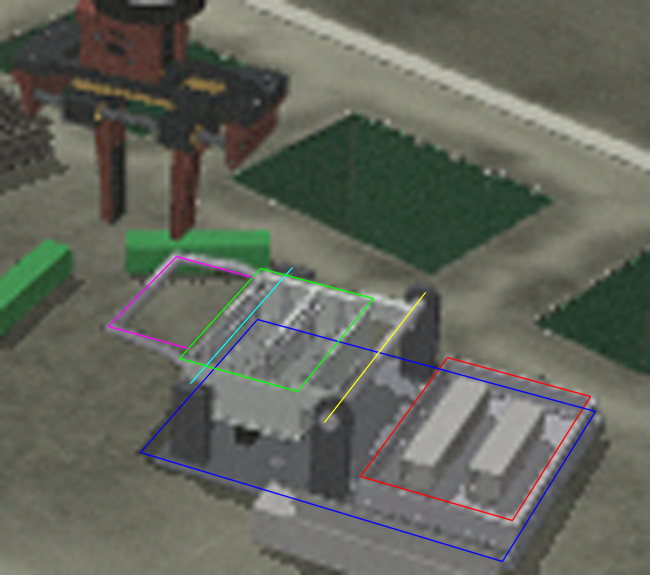

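View pics/s8d.png

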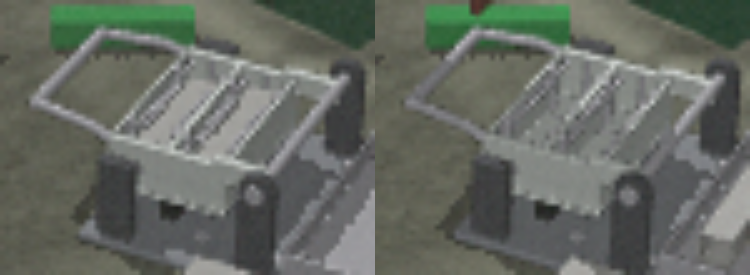

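>>> servo_tool --grip '[0,0,0,0,0,0,0,0]' --linear '[[0,0,0.04],[-0.01,-0.02,0.08],[-0.03,-0.06,0.1],[-0.05,-0.1,0.1],[-0.07,-0.14,0.1],[-0.09,-0.18,0.1],[-0.11,-0.22,0.1],[-0.13,-0.26,0.1]]' --delta_rot '[[0,0,0],[0,0,0],[0,0,0],[0,0,0],[0,0,0],[0,0,0],[0,0,0],[0,0,0]]'

```text
clock: 14.6
tcp_pos: [354.1, -214.3, 241.1]
tool_rot: [3.141, 0.001, -1.271]
force: [1.6, -0.3, -0.7]
opening: 0.501
```

>>> servo_tool --grip '[0,0,0,0,0,0,0,0]' --linear '[[-0.02,-0.045,0],[-0.04,-0.09,0],[-0.06,-0.13,0],[-0.08,-0.175,0],[-0.1,-0.22,0],[-0.12,-0.26,0],[-0.14,-0.305,0],[-0.16,-0.35,0]]' --delta_rot '[[0,0,0],[0,0,0],[0,0,0],[0,0,0],[0,0,0],[0,0,0],[0,0,0],[0,0,0]]'

```text
clock: 15.4
tcp_pos: [194.0, -564.5, 240.7]
tool_rot: [-3.141, 0.002, -1.271]
force: [0.9, 0.3, 0.2]
opening: 0.497
```

```bash
python3 - <<'E'
from h import *
o=robot.get_obs(); print(o['clock'],o['tcp_pos'],o['force'],o['opening'])
for n in('scene','top'):
    p=viewer.camera(n); save(p,n+'9.png')
    a=cv2.cvtColor(cv2.imread(f'pics/{n}0.png'),cv2.COLOR_BGR2GRAY).astype(np.float32); b=cv2.cvtColor(p['pixels'],cv2.COLOR_RGB2GRAY).astype(np.float32)
    for nm,r in ({'scene':{'bar':(199,222,248,282),'plate':(225,250,260,300)},'top':{'bar':(196,234,256,276),'plate':(180,232,300,320)}}[n]).items():
        s=np.s_[r[0]:r[1],r[2]:r[3]]
        print(n,nm,cv2.phaseCorrelate(a[s],b[s],cv2.createHanningWindow((r[3]-r[2],r[1]-r[0]),cv2.CV_32F)))
t=cv2.imread('pics/top9.png'); cv2.imwrite('pics/t9c.png',cv2.resize(t[140:290,110:430],None,fx=2.5,fy=2.5,interpolation=cv2.INTER_CUBIC))
t=cv2.imread('pics/top0.png'); cv2.imwrite('pics/t0c.png',cv2.resize(t[140:290,110:430],None,fx=2.5,fy=2.5,interpolation=cv2.INTER_CUBIC))
E
```

```text
15.4 [ 194.01608499 -564.48990785  240.68117657] [0.94752217 0.26927794 0.24983848] 0.49737789166123864
scene bar ((0.21392435343281946, 0.10093443958242432), 0.973527899770825)
scene plate ((0.09735344845950777, 0.6296982118405907), 0.9446179594993591)
top bar ((-0.009651463833380447, 0.07244936652386613), 0.913067283630371)
top plate ((-0.02207780162473405, -0.09477541294368308), 0.7819513003031413)
```

View pics/t9c.png

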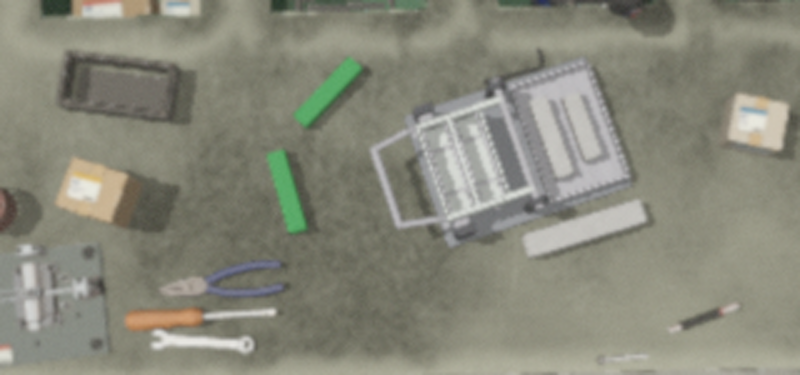

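View pics/t0c.png

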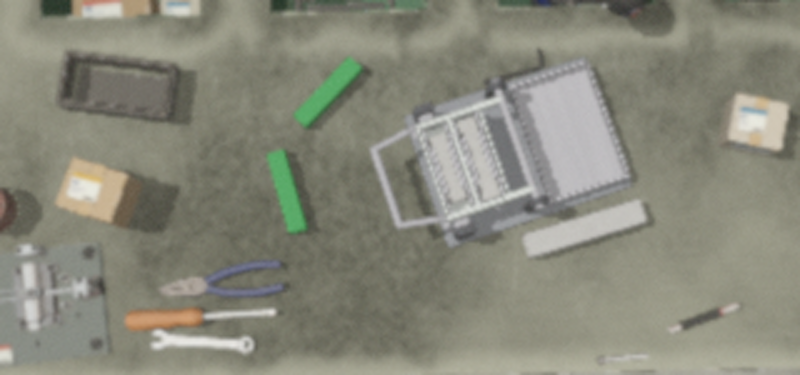

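```bash
python3 -c "
from cell import robot
print(robot.finish_job())"
```

```text
the job is handed in; nothing more can be done
None
```

Both blanks were knocked out into the pan, and the empty tray is back home under its catches. I handed the job in at about 15.5 s of the 61 s allowed.

I swung the tray by its bar to about 2.0 rad and let go, so it fell freely onto its stop. One fall was enough to release both blanks. I then swung the tray back to its catches and pressed it down past them until it stopped moving.

**Last checks:**
- **Blanks:** the final pictures show both lying in the pan and both pockets empty.
- **Tray:** the bar is within 0.2 pixels of where it was in the first pictures, when the tray was home.
- **Other things on the bench:** all of them look unmoved between the first and last top views, the green look-alikes included.
- **Robot:** the gripper is clear, with about 1 N or less on each axis at the wrist.

**Where readings were off:**
- **Press force:** it reached 45 N at the wrist, against the tray's hard stop. That was through the finger pads gripping the bar, not the gripper's body, and is well below the 120 N wrist limit. It is above the 40 N allowed for the arm or the gripper's body, in case the fingers are counted there.
- **Bar position in the grip:** the bar sat up to about 10 mm below the grasp point while swinging, but it never slipped out.
- **Base plate comparison:** in the scene camera the patch moved about 0.6 pixel between pictures. The top view shows no shift, so I put this down to changed light or shadow.

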